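# Set and lock the filter wheel of the inspection viewer

### The job

Set the filter wheel on the grey viewer: first turn its handle anticlockwise until the wheel comes gently up against its home stop, then turn it clockwise three clicks from the home click. With the wheel seated in the third click, push the lock bolt gently all the way in so that its nose wedges the wheel, let go, and leave the jars and the loupe where they are.

Things in the scene. Friction and masses are not known exactly. Their poses are not given: they have to be found in the camera images.
- filter_unit: Grey housing of the viewer, fixed to the bench, 226 x 190 mm, top 50 mm above the bench. Origin on the bench exactly below the upright axis of the filter wheel; +z up, +x from the axis towards the lock bolt. A dark scalloped wheel with 12 lobes (118 mm across, top 66 mm above the bench) lies flat on it.
- filter_wheel (a joint): Turn of the wheel, rad, growing clockwise seen from above. Seats of the sprung clicks, 30 degrees apart: 0 (home), 0.524, 1.047, 1.571 (third from home), 2.094, 2.618. At the handle a click takes about 4 N to leave; past the hump the wheel runs on into the next seat; let go, it settles into the nearest. It starts in click one to four.
- handle_grip (a point): Point 99 mm above the bench on the wheel's handle: an upright round steel post, 14 mm across, 70 to 118 mm above the bench, 80 mm from the wheel axis, on the end of a flat arm (top 70 mm). In the frame of filter_unit it stands at 255 degrees (from +x towards +y) in the home click, at 165 degrees in the third. It turns with the wheel.
- home_lug: Steel lug, 16 mm across, under the wheel's arm, 68 mm from the axis (origin on the axis at bench level). Only the home stop touches it: a black rubber pad on an adjusting screw, met 0.02 to 0.20 rad anticlockwise of the home click, set anew each time, stiff (8 N/mm). A gentle touch is 3 to 12 N on the lug (at the handle 0.85 of that, plus 1 to 4 N of click spring); over 14 N harms it.
- lock_bolt (a joint): Travel of the lock bolt, m, growing as it slides inward towards the wheel axis (-x of filter_unit): 0 to 0.003 at the start (out), about 0.0128 fully in, where its nose stops wedged between two lobes of a seated wheel. With the wheel between clicks it stops at about 0.008. It slides with some 3 N of friction and stays where left.
- bolt_grip (a point): Point 97 mm above the bench on the bolt's handle: an upright round steel post, 14 mm across, 60 to 112 mm above the bench, on the +x axis of filter_unit, 105 mm from the wheel axis when the bolt is at 0. The bolt guide between it and the wheel is 73 mm high.
- lock_nose: Round steel nose, 16 mm across, at the bolt's inner end, 30 mm inward of its handle (origin on the bench level below it). It touches only the wheel's lobes. A push of 6 to 10 N on the handle seats it; more than 30 N on the nose would mar the lobes.
- jar_a: Small glass jar with a white cap, 32 mm across, 55 mm tall, standing loose; origin under its centre. Leave it alone.
- jar_b: A second such jar. Leave it alone.
- loupe: Black loupe, 42 mm across, 36 mm tall, standing loose; origin under its centre. Leave it alone.
- barrel_top (a point): Top centre of the fixed black viewing barrel, 30 mm across, 99 mm above the bench, over the wheel, 38 mm from its axis at +30 degrees (from +x of filter_unit towards +y). Its bracket (top 83 mm) runs outward to a pillar 80 mm from the axis at +48 degrees. Keep the gripper clear of it.

How it is judged:
On the way, in this order (a step that is already met when the one before it is completed fails the run):
1. the wheel is brought gently up against its home stop (3 N or more on the lug) (contact force between home_lug and anything else above 3 N and value of joint filter_wheel below 0 rad), for 0.1 s.
2. the wheel is seated in the third click from home, with the lock bolt still out (value of joint filter_wheel between 1.511 and 1.631 rad and value of joint lock_bolt below 0.007 m), for 0.3 s.
At the end, for the whole second after the job is handed in: The wheel stands still, seated in the third click from home (1.571 rad, within 0.06); the lock bolt is fully in (0.0118 m or more); the jars and the loupe are within 15 mm of where they stood (value of joint filter_wheel between 1.511 and 1.631 rad and value of joint lock_bolt above 0.0118 m and velocity of joint filter_wheel between -0.05 and 0.05 rad/s and distance of each of jar_a, jar_b, loupe from where it was at the start of the episode below 0.015 m); the robot touches nothing.
It fails at once if the wheel was driven hard into its home stop (over 14 N on the lug) (contact force between home_lug and anything else above 14 N).
It fails at once if the lock bolt was forced (over 30 N on its nose) (contact force between lock_nose and anything else above 30 N).
It fails at once if a jar or the loupe was knocked over (angle between any of jar_a, jar_b, loupe's own z axis and vertical above 0.5 rad).
It also fails if it takes over 72 s, if anything falls off the work surface, if the arm or the gripper's body presses on something with over 40 N, if the wrist force passes 120 N, or if a joint passes its speed limit or range.

### The arm

A 6-joint arm with a two-finger parallel gripper is mounted at the origin on the work surface. World frame = base frame: x ahead of the robot, y to its left, z up, the work surface at z = 0. Lengths are in m, angles in rad, forces in N, time in s.
With the tool pointing down it reaches from about 0.375 to 0.925 m from the base axis. Payload 5.7 kg.
Tool frame: the origin (TCP) lies midway between the tips of the shut fingers; the grasp point (between the pads) lies 19 mm behind it; z points along the fingers, y is the line along which they close (so a half turn about z gives the same grasp; the last joint's range is limited). The gripper opens to 88 mm and grips with 3 to 60 N. Pads are 20 mm wide; open, the fingers measure 115 mm over their backs; the gripper's body (75 mm by 178 mm) begins 61 mm behind the grasp point.
Start: joints at [1.086, 0.359, 1.51, -0, 1.272, -0.115], TCP at [0.217, 0.559, 0.223] pointing down, gripper open.
Joint ranges: [-2.97, 2.97], [-1.01, 2.36], [0.21, 2.38], [-0.96, 4.11], [0.2, 2.71], [-2.98, 2.98]. Speed limits (rad/s): [2.39, 2.39, 3.14, 3.14, 3.14, 3.14].

### API

Orientations are given as a unit quaternion [x, y, z, w].
In Python, from bench import move_ptp, servo_line, goto_joints, move_gripper, sleep, inverse_kinematics, capture, PlanningError, close_job, spot_in, silhouettes, current_clock, current_joint_pos, current_qvel, current_joint_torque, current_position, current_orientation, current_force, current_torque, current_finger_gap, current_grip_force gives the robot as it stands. Calls block until the motion is done:
- move_ptp(position, orientation): joint-space move of the TCP to a pose.
- servo_line(position, orientation=None, rate=0.15, contact_N=None): straight line of the TCP; orientation=None keeps the orientation; rate is the mean speed in m/s. With contact_N (N) it stops when the force on the tool has changed by that much, and returns True; else False.
- goto_joints(angles): joint-space move.
- move_gripper(opening): finger opening in m; the grip force is fixed at half the most; returns when the fingers have stopped.
- sleep(seconds).
- inverse_kinematics(position, orientation): joint angles nearest the present ones, or None.
- capture(name): name is "side" or "top" or "wrist"; returns a dict with "image" (480x640x3 uint8, blue, green, red), "range_z" (480x640 float32, m along the optical axis (not along the pixel's ray), 0 where there is no reading), "intrinsics" (3x3 intrinsics, pixels), "R" (3x3) and "t" (3): a world point X has camera coordinates R X + t. Camera axes: x right, y down, z forward; pixel columns grow to the right and rows downward; lengths in m; the calibration is good to about 2 mm. A picture is of the moment at which its call begins.
A pose or a line that the arm cannot do raises PlanningError and nothing moves.
- close_job(): hands the job in; it is judged then, once.
Trained networks look in the newest picture that a camera, given by its name, has taken for a name from the list of things; names that differ only in an ending like _2 or _b are one class to them, and where a whole thing is asked for, a point or a joint stands for the part that bears it (a point fixed in the world has none). Each returns a list of dicts, best first, with "conf" (0 to 1); they miss things now and then, are a little off and sometimes report something else, mostly with a low value. They report only what shows in the picture. A call takes as long as a camera call.
- spot_in(camera, query): "xy" ([column, row] in pixels, amid what is visible of it).
- silhouettes(camera, query): "region" (480x640 bool, what is visible of it) and "xy" ([column, row] in pixels, amid what is visible of it).
Readings, each from a call of its own:
- current_clock(): time.
- current_joint_pos(): joint angles.
- current_qvel(): joint speeds.
- current_joint_torque(): joint torques, N m.
- current_position(): TCP position.
- current_orientation(): TCP orientation.
- current_force(): force on the tool from outside, world axes, zero at the start.
- current_torque(): the same for the moment, N m.
- current_finger_gap(): finger opening in m.
- current_grip_force(): force on a finger pad.
Only numpy, scipy, OpenCV 4.12 (cv2) and the standard library are available. Lean on these libraries where they do the work, as an engineer would, in place of code of your own. Each camera call takes 0.05 s, during which the arm holds its last target. There are 200 camera calls.

## Working session

There is one attempt and no reset: what is moved stays moved. The work goes in short steps, each a Python script; the robot and the scene stay as the last script left them, time stands still between calls to the robot, and variables do not carry over. Pictures are saved under pics/ and viewed, at most 10 in all, crops included, and the job is handed in when it is done.

```bash
ls; mkdir -p pics
cat > h.py <<'E'
import numpy as np, cv2
from bench import *
def back(c,px,z=None):
    """pixel -> world, on plane z, or by depth"""
    K=c["intrinsics"];R=np.array(c["R"]);t=np.array(c["t"])
    r=np.linalg.inv(K)@np.array([px[0],px[1],1.0]); o=-R.T@t; d=R.T@r
    if z is None: return o+d*float(c["range_z"][int(round(px[1])),int(round(px[0]))])
    return o+d*(z-o[2])/d[2]
def cloud(c,mask):
    v,u=np.nonzero(mask&(c["range_z"]>0)); zz=c["range_z"][v,u]
    P=(np.linalg.inv(c["intrinsics"])@np.vstack([u,v,np.ones(len(u))]))*zz
    return (np.array(c["R"]).T@(P-np.array(c["t"])[:,None])).T
E
python3 - <<'E'
from h import *
print(current_clock(),current_orientation())
for n in ["top","side"]:
    c=capture(n); cv2.imwrite(f"pics/{n}0.png",c["image"])
    np.set_printoptions(precision=3,suppress=True); print(n,-np.array(c["R"]).T@c["t"])
    for q in ["filter_unit","filter_wheel","handle_grip","bolt_grip","barrel_top","jar_a","loupe"]:
        for s in silhouettes(n,q)[:3]:
            if s["conf"]<.3: continue
            P=cloud(c,s["region"]); 
            if len(P)<5: print(q,"few",s["xy"]);continue
            zt=np.percentile(P[:,2],97); T=P[P[:,2]>zt-.005]
            print(q,round(s["conf"],2),s["xy"],"med",np.median(P,0),"ztop",zt,"topmean",T.mean(0),len(T))
print(current_clock())
E
```

```text
pics
0.0 [ 1.83839649e-01  9.82955828e-01 -8.66856407e-04 -2.69084370e-04]
top [0.489 0.045 0.754]
filter_unit 0.67 [323.1, 260.4] med [0.577 0.035 0.052] ztop 0.09015636628263432 topmean [0.606 0.048 0.102] 594
filter_wheel 0.9 [322.0, 268.6] med [0.564 0.038 0.068] ztop 0.080386619742557 topmean [0.552 0.05  0.09 ] 304
handle_grip 0.94 [321.3, 269.3] med [0.564 0.038 0.068] ztop 0.08050509708817248 topmean [0.553 0.05  0.09 ] 316
bolt_grip 0.65 [338.7, 200.2] med [0.665 0.013 0.078] ztop 0.11495925222864146 topmean [0.67  0.011 0.113] 68
jar_a 0.87 [190.8, 254.9] med [0.592 0.245 0.055] ztop 0.05861574970383716 topmean [0.593 0.249 0.056] 275
jar_a 0.67 [222.6, 197.6] med [0.678 0.198 0.055] ztop 0.05810124665502401 topmean [0.683 0.201 0.056] 256
loupe 0.87 [427.7, 292.2] med [ 0.525 -0.133  0.037] ztop 0.039326153365115434 topmean [ 0.526 -0.136  0.037] 486
side [ 0.385 -0.496  0.557]
handle_grip 0.85 [299.4, 248.7] med [0.558 0.032 0.068] ztop 0.10631937874797762 topmean [0.502 0.076 0.113] 123
bolt_grip 0.64 [373.6, 237.7] med [0.667 0.006 0.081] ztop 0.1139836244209195 topmean [0.669 0.007 0.113] 38
barrel_top 0.78 [315.7, 268.9] med [ 0.57  -0.003  0.052] ztop 0.09763746747963699 topmean [0.59  0.044 0.104] 533
jar_a 0.73 [278.7, 194.7] med [0.59  0.239 0.037] ztop 0.05769199143882389 topmean [0.593 0.247 0.056] 125
jar_a 0.57 [373.4, 236.9] med [0.667 0.006 0.082] ztop 0.11416120248670582 topmean [0.669 0.008 0.113] 57
jar_a 0.56 [330.8, 197.0] med [0.68  0.193 0.036] ztop 0.05786990976780554 topmean [0.682 0.199 0.057] 137
loupe 0.88 [320.9, 365.7] med [ 0.523 -0.144  0.036] ztop 0.03895064546958363 topmean [ 0.525 -0.138  0.037] 651
0.8
```

View pics/top0.png

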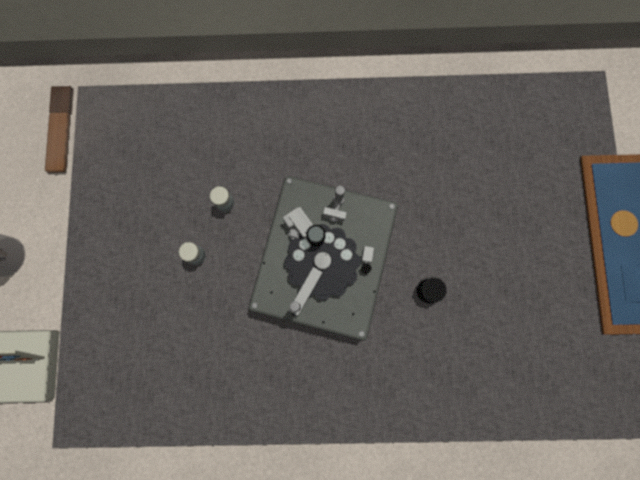

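View pics/side0.png

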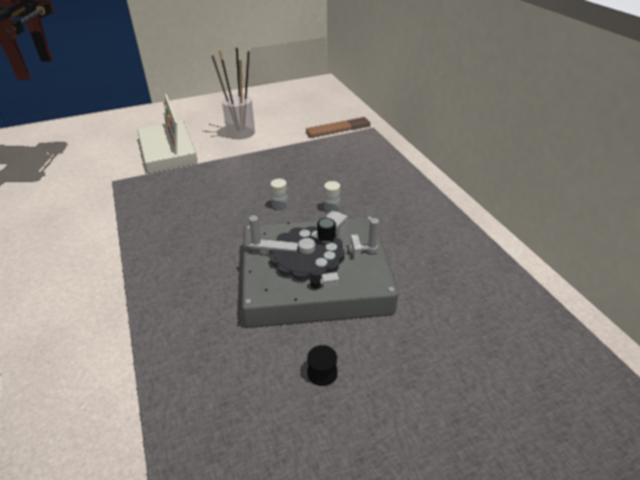

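The top view shows the wheel hub at about (322,260), the handle post at (296,308), the bolt post at (340,190), the barrel at (316,235) and the home stop at (366,268). The jars are at (220,196) and (189,252), the loupe at (431,291). The side view agrees: handle post at (254,225), bolt at (373,230). The handle appears to be in the third click already. Next I refine the post positions.

```bash
cat > loc.py <<'E'
from h import *
np.set_printoptions(precision=4,suppress=True)
est={}
for n in ["top","side"]:
    c=capture(n); P=cloud(c,np.ones((480,640),bool))
    for k,g,zt in [("handle",(.502,.076),.118),("bolt",(.669,.008),.112)]:
        Q=P[(np.hypot(P[:,0]-g[0],P[:,1]-g[1])<.025)&(np.abs(P[:,2]-zt)<.005)]
        mid=(Q[:,:2].max(0)+Q[:,:2].min(0))/2
        est[k,n]=Q[:,:2].mean(0); print(k,n,len(Q),Q.mean(0),mid,np.ptp(Q[:,:2],0))
H=(est["handle","top"]+est["handle","side"])/2;B=(est["bolt","top"]+est["bolt","side"])/2
a=np.radians(165);h=.08*np.array([np.cos(a),np.sin(a)]);b=np.array([.1035,0])
yaw=np.arctan2(*(B-H)[::-1])-np.arctan2(*(b-h)[::-1])
u=np.array([np.cos(yaw),np.sin(yaw)]);v=np.array([-u[1],u[0]])
A=(H+B)/2-((h+b)/2)[0]*u-((h+b)/2)[1]*v
print("dist",np.linalg.norm(B-H),"exp",np.linalg.norm(b-h),"yaw",np.degrees(yaw),"axis",A)
c=capture("top");P=cloud(c,np.ones((480,640),bool));Q=P[(np.abs(P[:,2]-.066)<.003)&(np.hypot(*(P[:,:2]-A).T)<.075)]
print("wheel pts mid",(np.percentile(Q[:,:2],1,0)+np.percentile(Q[:,:2],99,0))/2,np.ptp(Q[:,:2],0))
def quat(th): # tool down, tool y axis along world angle th
    from scipy.spatial.transform import Rotation as R
    y=np.array([np.cos(th),np.sin(th),0]);z=np.array([0,0,-1.]);x=np.cross(y,z)
    return R.from_matrix(np.c_[x,y,z]).as_quat()
for half in (0,np.pi):
  for d in (165,210,255,267):
    w=np.radians(d)+yaw; p=A+.08*np.array([np.cos(w),np.sin(w)])
    q=inverse_kinematics([*p,.08],quat(w+np.pi/2+half)); print(half,d,None if q is None else np.array(q))
for k in range(4):
    print("bolt",k,inverse_kinematics([*(B+.03*u),.08],quat(yaw+k*np.pi/2)))
E
python3 loc.py
```

```text
handle top 79 [0.5028 0.0793 0.1194] [0.5025 0.0793] [0.0125 0.0127]
bolt top 74 [0.67   0.0106 0.1129] [0.6704 0.0104] [0.0138 0.012 ]
handle side 70 [0.5021 0.0771 0.1178] [0.5027 0.0789] [0.014 0.015]
bolt side 70 [0.669  0.0084 0.1119] [0.6699 0.0103] [0.0129 0.0152]
dist 0.18061779732887548 exp 0.18195598831406173 yaw -15.81597730857859 axis [0.5705 0.0375]
wheel pts mid [0.577  0.0295] [0.1324 0.1342]
0 165 [ 0.019   0.411   1.8606 -0.      0.87    2.1276]
0 210 [-0.1039  0.3947  1.8921 -0.      0.8548  1.2193]
0 255 [-0.1892  0.4363  1.8113 -0.      0.894   0.3487]
0 267 [-0.1966  0.4538  1.7768 -0.      0.9111  0.1318]
3.141592653589793 165 [ 0.019   0.411   1.8606 -0.      0.87   -1.014 ]
3.141592653589793 210 [-0.1039  0.3947  1.8921 -0.      0.8548 -1.9223]
3.141592653589793 255 [-0.1892  0.4363  1.8113 -0.      0.894  -2.7929]
3.141592653589793 267 None
bolt 0 [-0.0969  0.6317  1.4147 -0.      1.0951  0.1791]
bolt 1 [-0.0969  0.6317  1.4147 -0.      1.0951 -1.3917]
bolt 2 [-0.0969  0.6317  1.4147 -0.      1.0951 -2.9625]
bolt 3 [-0.0969  0.6317  1.4147 -0.      1.0951  1.7499]
```

```bash
cat >> h.py <<'E'
from scipy.spatial.transform import Rotation as Rn
A=np.array([.5705,.0375]); YAW=np.radians(-15.82); Z=.082
def quat(th):
    y=np.array([np.cos(th),np.sin(th),0]);z=np.array([0,0,-1.]);return Rn.from_matrix(np.c_[np.cross(y,z),y,z]).as_quat()
def pose(d,z=Z,r=.08):
    w=np.radians(d)+YAW; return [*(A+r*np.array([np.cos(w),np.sin(w)])),z],quat(w+np.pi/2)
def ft(d):  # tangential (anticlockwise +) and radial force on the tool
    w=np.radians(d)+YAW; F=np.array(current_force())[:2]-F0
    return F@[-np.sin(w),np.cos(w)],F@[np.cos(w),np.sin(w)]
F0=np.zeros(2)
def angle():
    p=np.array(current_position())[:2]-A; return np.degrees(np.arctan2(p[1],p[0])-YAW)%360
E
cat > s1.py <<'E'
import h; from h import *
move_ptp(*pose(165,.20)); servo_line(*pose(165),rate=.1)
sleep(.2); f=current_force(); print("F0",f); h.F0=np.array(f)[:2]; np.save("F0.npy",h.F0)
move_gripper(.016); sleep(.2); print("gap",current_finger_gap(),"ft",ft(165),current_clock())
for d in np.arange(168,250.1,3):
    servo_line(*pose(d),rate=.04); T,R=ft(d); print(int(d),round(T,1),round(R,1),end=" | ")
    if abs(T)>12: print("ABORT");break
print(current_clock(),angle()); c=capture("top"); cv2.imwrite("pics/top1.png",c["image"][140:380,200:440].repeat(2,0).repeat(2,1))
E
python3 s1.py
```

```text
F0 [ 0.91954913  0.13446242 -0.1308144 ]
gap 0.01609993835031896 ft (np.float64(0.37225918297478866), np.float64(0.7286378095236099)) 5.875
168 -1.6 0.8 | 171 -1.6 1.6 | 174 -0.7 0.3 | 177 0.5 -0.0 | 180 1.3 0.8 | 183 1.9 1.3 | 186 3.5 0.8 | 189 4.5 1.0 | 192 4.3 1.2 | 195 -0.1 1.5 | 198 -1.7 1.4 | 201 -2.3 -0.1 | 204 -1.5 0.2 | 207 0.5 0.9 | 210 0.5 1.4 | 213 1.6 1.0 | 216 2.7 1.4 | 219 3.5 1.8 | 222 4.1 2.5 | 225 0.2 0.6 | 228 -4.0 0.9 | 231 -3.7 0.8 | 234 -1.9 2.2 | 237 -0.8 1.2 | 240 -0.4 1.1 | 243 1.8 0.1 | 246 2.3 0.3 | 249 3.0 0.7 | 13.1083 249.52259097769277
```

The force trace shows clicks at 195° and 225° as expected. Now the gentle approach to the stop.

```bash
cat > s2.py <<'E'
import h; from h import *
h.F0=np.load("F0.npy"); d=249.0; hist=[]
while d<270:
    d+=.25; servo_line(*pose(d),rate=.03)
    T,R=ft(d); hist.append((round(d,2),round(T,1)))
    if T<-8: break
print(hist[::3],hist[-4:],current_clock())
sleep(.4); print(ft(d),current_clock())
E
python3 s2.py
```

```text
[(249.25, np.float64(2.7)), (250.0, np.float64(1.9)), (250.75, np.float64(1.3)), (251.5, np.float64(1.8)), (252.25, np.float64(1.7)), (253.0, np.float64(2.1)), (253.75, np.float64(2.3)), (254.5, np.float64(0.0)), (255.25, np.float64(-1.2)), (256.0, np.float64(-1.5)), (256.75, np.float64(-3.3)), (257.5, np.float64(-5.2)), (258.25, np.float64(-4.9)), (259.0, np.float64(-4.1)), (259.75, np.float64(-5.2)), (260.5, np.float64(-4.7)), (261.25, np.float64(-4.1)), (262.0, np.float64(-3.1)), (262.75, np.float64(-4.0)), (263.5, np.float64(-4.8)), (264.25, np.float64(-6.6)), (265.0, np.float64(-7.3))] [(264.75, np.float64(-7.1)), (265.0, np.float64(-7.3)), (265.25, np.float64(-7.6)), (265.5, np.float64(-8.6))] 29.6583
(np.float64(-8.455284662203097), np.float64(-1.0052036134914681)) 30.0583
```

```bash
cat > s3.py <<'E'
import h; from h import *
h.F0=np.load("F0.npy"); d=265.5
for _ in range(6):
    d+=.2; servo_line(*pose(d),rate=.03); T=ft(d)[0]; print(round(d,1),round(T,1),end=" | ")
    if T<-9.2: break
sleep(.3); print(ft(d),angle(),current_clock())
for e in np.r_[np.arange(d-3,166.5,-3),165]:
    servo_line(*pose(e),rate=.05); T,R=ft(e); print(int(e),round(T,1),end=" | ")
    if abs(T)>12: print("ABORT");break
print(current_clock()); move_gripper(.06); sleep(.3); print(ft(165),angle(),current_clock())
servo_line(*pose(165,.20),rate=.15)
c=capture("top"); cv2.imwrite("pics/top3.png",cv2.resize(c["image"][150:370,220:430],None,fx=2.7,fy=2.7))
P=cloud(c,np.ones((480,640),bool));g=(.502,.078)
Q=P[(np.hypot(P[:,0]-g[0],P[:,1]-g[1])<.03)&(np.abs(P[:,2]-.118)<.005)]; print(len(Q),Q.mean(0) if len(Q) else "",current_clock())
E
python3 s3.py
```

```text
265.7 -8.0 | 265.9 -8.0 | 266.1 -8.9 | 266.3 -10.3 | (np.float64(-9.44637172744995), np.float64(-0.7668978821610608)) 264.6811469876997 31.3583
263 -4.2 | 260 -3.2 | 257 -4.2 | 254 -0.4 | 251 2.9 | 248 3.0 | 245 1.2 | 242 0.6 | 239 -0.6 | 236 -3.3 | 233 -3.6 | 230 -3.9 | 227 -4.6 | 224 -0.4 | 221 2.9 | 218 2.6 | 215 1.3 | 212 0.9 | 209 0.4 | 206 -1.9 | 203 -3.6 | 200 -3.4 | 197 -3.9 | 194 0.0 | 191 3.3 | 188 3.0 | 185 1.7 | 182 1.5 | 179 1.1 | 176 -1.3 | 173 -2.5 | 170 -3.4 | 167 -3.7 | 165 -2.4 | 39.8583
(np.float64(0.9824703517187551), np.float64(1.4928351714816033)) 164.9865295928385 40.9917
0  41.975
```

```bash
cat > s4.py <<'E'
import h; from h import *
move_gripper(0.0)
q=quat(YAW+np.pi/2); B=lambda r,z=Z:[*(A+r*np.array([np.cos(YAW),np.sin(YAW)])),z]
move_ptp(B(.150,.2),q)
c=capture("top"); P=cloud(c,np.ones((480,640),bool));g=(.502,.078)
Q=P[(np.hypot(P[:,0]-g[0],P[:,1]-g[1])<.03)&(np.abs(P[:,2]-.118)<.005)]; m=Q.mean(0); print("handle",len(Q),m)
w=np.degrees(np.arctan2(m[1]-A[1],m[0]-A[0])-YAW)%360; print("handle angle",w)
if abs(w-165)>6: raise SystemExit("wheel not in third")
servo_line(B(.150),q,rate=.12); sleep(.2); h.F0=np.array(current_force())[:2]
hit=servo_line(B(.106),q,rate=.012,contact_N=6.5)
p=np.array(current_position())[:2]-A; print("hit",hit,"r",np.linalg.norm(p),"F",ft(0),current_clock())
E
python3 s4.py
```

```text
handle 0 [nan nan nan]
handle angle nan
hit True r 0.11049218853524957 F (np.float64(-0.41820623670914553), np.float64(1.3899912274502375)) 50.2583s4.py:6: RuntimeWarning: Mean of empty slice.
  Q=P[(np.hypot(P[:,0]-g[0],P[:,1]-g[1])<.03)&(np.abs(P[:,2]-.118)<.005)]; m=Q.mean(0); print("handle",len(Q),m)
  ret = um.true_divide(
```

```bash
cat > s5.py <<'E'
import h; from h import *
q=quat(YAW+np.pi/2); B=lambda r,z=Z:[*(A+r*np.array([np.cos(YAW),np.sin(YAW)])),z]
rr=.1105
while rr>.098:
    rr-=.0004; servo_line(B(rr),q,rate=.02); F=ft(0); print(round(rr*1e3,1),np.round(F,1),end=" | ")
    if F[1]>9: break
sleep(.3); print(ft(0),np.linalg.norm(np.array(current_position())[:2]-A),current_clock())
E
sed -i 's/^import h; from h import \*$/&\nh.F0=np.array([.92,.13])/' s5.py; python3 s5.py
```

```text
110.1 [0.1 1.4] | 109.7 [-0.8  2.4] | 109.3 [0.7 4.7] | 108.9 [-0.3  5. ] | 108.5 [-0.1  6.5] | 108.1 [0.7 7.1] | 107.7 [-0.5  8.4] | 107.3 [0.3 7.9] | 106.9 [-0.7  9.1] | (np.float64(0.5224031774983153), np.float64(9.723695682378846)) 0.10993794431891983 52.8083
```

```bash
cat > s6.py <<'E'
from h import *
np.set_printoptions(precision=4,suppress=True)
q=quat(YAW+np.pi/2); B=lambda r,z=Z:[*(A+r*np.array([np.cos(YAW),np.sin(YAW)])),z]
servo_line(B(.135),q,rate=.08); servo_line(B(.15,.24),q,rate=.15); move_ptp([.217,.559,.223],[.18384,.98296,0,0])
for n in ["top","side"]:
    c=capture(n); P=cloud(c,np.ones((480,640),bool))
    for k,g,zt in [("handle",(.502,.078),.118),("bolt",(.662,.012),.112)]:
        Q=P[(np.hypot(P[:,0]-g[0],P[:,1]-g[1])<.028)&(np.abs(P[:,2]-zt)<.005)]; print(k,n,len(Q),Q.mean(0) if len(Q) else "")
    if n=="top": cv2.imwrite("pics/top6.png",cv2.resize(c["image"][150:370,180:450],None,fx=2.7,fy=2.7))
print(current_clock())
E
python3 s6.py
```

```text
handle top 79 [0.5028 0.0793 0.1193]
bolt top 74 [0.6593 0.0138 0.1126]
handle side 69 [0.5019 0.0769 0.1181]
bolt side 68 [0.6587 0.0115 0.1121]
57.275
```

View pics/top6.png

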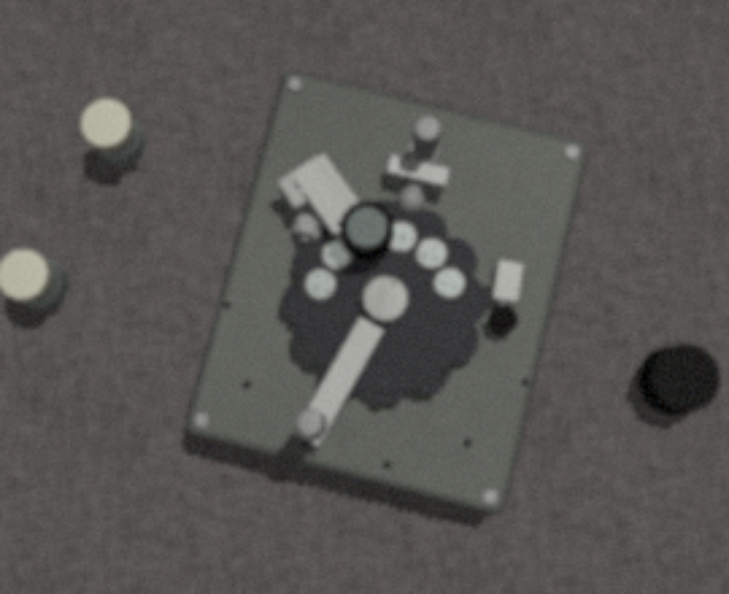

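The crop shows the handle post at (312,425), where it was in the third click. The bolt post at (427,128) has moved in about 11 mm, up to the hard stop. The jars and the loupe have not moved and the arm is clear.

```bash
python3 -c "
from bench import *
print(close_job())"
```

```text
the job is handed in; nothing more can be done
None
```

The job is handed in with every step done: wheel brought gently to its home stop (estimated 6–10 N on the lug), then seated in the third click, bolt pushed in to its hard stop with about 10 N, arm clear, jars and loupe unmoved; about 57 s used, and no verdict was returned.

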